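Unscrew the cap of the wide supply jar

TASK

Open the wider and lower of the two black-capped grey jars: unscrew its cap (anticlockwise, about a third of a turn to its stop, regripping as needed), lift it straight off and set it down gently, right way up, in the shallow wooden tray. Leave the narrow, taller jar alone.

Things in the scene. Friction and masses are not known exactly. Their poses are not given: they have to be found in the camera images.
- wide_jar: Squat grey jar, 76 mm diameter, shoulder at 62 mm, fixed upright in a round wooden socket (92 mm diameter, 16 mm high). Origin on its axis at the table top, z up. Inside the cap its neck (44 mm over the thread flanges, 84 mm high) bears a sprung seal that pushes the cap up with about 6 N, so turning takes roughly 0.1 to 0.2 N m. The bare neck and seal reach 91 mm.
- wide_cap: Black ribbed cap, 58 mm diameter, 30 mm high, 60 g. Origin: centre of its lower rim; screwed on, it is 64 mm over the table on the jar's axis, 3 mm side play. Inner lugs hold it; it stays level as it turns. Turned anticlockwise from above it comes free after 95-110 degrees and meets a stop at 125-140 (aim for 120: its x lies along the jar's x); then lift straight up 30 mm before moving sideways.
- narrow_jar: The other jar, to be left alone: slim grey plastic jar, 50 mm diameter, 116 mm high, with a black ribbed cap 39 mm in diameter, in a round wooden socket 68 mm in diameter; fixed. Origin on its axis at the table top.
- tray: Shallow open square tray of pale wood, fixed, 150 x 150 mm outside, 32 mm high; thick floor whose upper face is 20 mm above the table, walls 6 mm thick standing 12 mm above that floor. Origin at the centre of its underside, on the table; x and y along its sides.
Things that resemble listed ones, but are neither listed nor needed, are in the scene too. Of the things that look like the wide_cap, the largest one is meant.

How it is judged (in metres and radians):
On the way, in this order (a step that is already met when the one before it is completed fails the run):
1. the wide jar's cap has been twisted round until it is nearly or quite free (about 95 degrees or more) while still down on its neck (angle between the x axis of wide_cap and the x axis of wide_jar, either way round below 0.4 rad and z of wide_cap in the frame of wide_jar below 0.072 m and horizontal distance between wide_cap and wide_jar below 0.01 m), for 0.05 s.
2. the cap has been lifted clear of the jar, upright (z of wide_cap in the frame of wide_jar above 0.084 m and angle between wide_cap's own z axis and vertical below 0.5 rad), for 0.05 s.
At the end, for the whole second after the job is handed in: The wide jar's cap lies flat, right way up (within 10 degrees) and at rest on the tray's floor, wholly inside its walls (its centre within 46 mm of the tray's centre along each side), released (x of wide_cap in the frame of tray between -0.046 and 0.046 m and y of wide_cap in the frame of tray between -0.046 and 0.046 m and z of wide_cap in the frame of tray below 0.026 m and angle between wide_cap's own z axis and vertical below 0.17 rad and linear speed of wide_cap below 0.02 m/s); the robot touches nothing.
It fails at once if the narrow jar is gripped or pushed (more than 5 N from the robot) (contact force between any of the fingers, the arm and narrow_jar above 5 N).
It fails at once if the cap is dropped or slammed into the tray (faster than 0.7 m/s close above its floor) (linear speed of wide_cap above 0.7 m/s and z of wide_cap in the frame of tray below 0.044 m and horizontal distance between wide_cap and tray below 0.1 m).
It also fails if it takes over 48 s, if anything falls off the work surface, if the arm or the gripper's body presses on something with over 40 N, if the wrist force passes 120 N, or if a joint passes its speed limit or range.

ROBOT

A 6-joint arm with a two-finger parallel gripper is mounted at the origin on the work surface; the furniture and walls round the work are solid. World frame = base frame: x ahead of the robot, y to its left, z up, the work surface at z = 0. Lengths are in mm, angles in rad, forces in N, time in s.
With the tool pointing down it reaches from about 300 to 775 mm from the base axis. Payload 14.6 kg.
Tool frame: the origin (TCP) lies on the centre line of the jaws, within the pads' length; the fingertips stand 8 mm ahead of it and the grasp point (between the pads) lies 11 mm behind it; z points along the fingers, y is the line along which they close (so a half turn about z gives the same grasp; the last joint's range is limited). The gripper opens to 94 mm and grips with 3 to 60 N. Pads are 16 mm wide; open, the fingers measure 119 mm over their backs; the gripper's body (75 mm by 177 mm) begins 78 mm behind the grasp point.
Start: joints at [1.168, 0.3, 1.521, -0, 1.321, -0.067], TCP at [181.236, 519.272, 213.446] pointing down, gripper open.
Joint ranges: [-3.03, 3.03], [-0.79, 2.21], [0.23, 2.52], [-1.04, 4.18], [0, 3.07], [-2.55, 2.55]. Speed limits (rad/s): [2.22, 2.22, 2.57, 3.14, 3.14, 3.14].

INTERFACE

Orientations are given as [roll, pitch, yaw] about the fixed x, y, z axes, in that order (R = Rz(yaw) Ry(pitch) Rx(roll)).
In Python, from cell import manip gives the robot as it stands.
- The arm moves only by the tool jog_arm, never from a script. Its argument "rows" is one flat list of numbers, 7 for each row, row after row: the shift along the world's x, y, z in cm, then the turn, a rotation vector about the world's x, y, z in rad, then the closure, from 0 (fully open) to 1 (shut). In form: [dx, dy, dz, rx, ry, rz, fingers, dx, dy, dz, rx, ry, rz, fingers, ...]. A call has 1 to 20 rows; each row shifts and turns the commanded pose from where the row before left it; what a row does not reach is not made up. A row lasts 1/12 s, in which the tool goes at most 41.7 mm and 7.16 degrees, less where a joint would pass 70% of its speed; a pose out of reach is approached as far as the arm can. A call with a gripper value outside its range is refused whole. The fingers move at their own pace and stop on an object; "newtons" is the grip in N (left out, the last holds). Time passes only in rows, so rows that do not move let the fingers close. It gives the time, the measured TCP pose, the force, the opening and the grip force at its end, in the units of the state.
- manip.read_state(): the state, without advancing time (a new reading comes with each control period).
- manip.camera(name): name is "scene" or "side" or "wrist"; returns (picture, depth): 420x560x3 uint8, blue, green, red; 420x560 float32, mm along the optical axis (not along the pixel's ray), 0 where there is no reading.
- manip.camera_model(name): a dict with "K" (3x3 intrinsics, pixels), "R" (3x3) and "t" (3): a world point X has camera coordinates R X + t. Camera axes: x right, y down, z forward; pixel columns grow to the right and rows downward; lengths in mm; the calibration is good to about 2 mm. The wrist camera is an equidistant fisheye: a pixel r from the principal point sees the ray r / f radians off the axis. A picture is of the moment at which its call begins: read the wrist's pose just before it. camera_model takes no time and is no camera call; for the wrist camera it gives the pose at the moment of the call.
- manip.sign_off(): hands the job in; it is judged then, once.
The state is a dict: "clock": time; "joints": joint angles; "qd": joint speeds; "effort": joint torques, N m; "eef_pos": TCP position; "eef_rot": TCP orientation; "wrist_force": force on the tool from outside, world axes, zero at the start; "moment": the same for the moment, N m; "finger_gap": finger opening in mm; "finger_force": force on a finger pad.
Only numpy, scipy, OpenCV 4.12 (cv2) and the standard library are available. Lean on these libraries where they do the work, as an engineer would, in place of code of your own. Each camera call takes 0.05 s, during which the arm holds its last target. There are 200 camera calls.

## Working session

There is one attempt and no reset: what is moved stays moved. The work goes in short steps, Python scripts to look and compute and a tool call to move; the robot and the scene stay as the last step left them, time stands still between calls to the robot, and variables do not carry over. Pictures are saved under pics/ and viewed, at most 10 in all, crops included, and the job is handed in when it is done.

Besides the shell and the picture viewer there is one more tool, called after ">>>" as name(argument=value, ...) on one line, values as JSON. jog_arm: Moves the arm, as the interface text tells. Its arguments: {"type":"object","properties":{"rows":{"type":"array"},"newtons":{"type":"number"}},"required":["rows"]}

```bash
mkdir -p pics && cat > h.py <<'E'
import numpy as np, cv2
from cell import manip
def cloud(name):
    p,d=manip.camera(name); m=manip.camera_model(name)
    K,R,t=[np.array(m[k],float) for k in("K","R","t")]
    v,u=np.mgrid[:420,:560]
    c=np.dstack([(u-K[0,2])/K[0,0]*d,(v-K[1,2])/K[1,1]*d,d])
    X=(c-t.reshape(3))@R
    X[d<=0]=np.nan
    return p,d,X
E
python3 - <<'E'
from h import *
s=manip.read_state(); print(s)
for n in("scene","side"):
    p,d,X=cloud(n); np.savez(f"/tmp/{n}.npz",p=p,X=X); cv2.imwrite(f"pics/{n}1.png",p); print((d>0).mean())
    m=manip.camera_model(n); print(-np.array(m["R"]).T@np.array(m["t"]))
E
```

```text
{'clock': 0.0, 'joints': array([ 1.16840516e+00,  3.00473384e-01,  1.52158103e+00, -4.06292739e-05,
        1.32065861e+00, -6.66009399e-02]), 'qd': array([ 2.54801067e-03,  9.94763764e-05,  4.47348115e-04, -5.19642078e-04,
        2.42687086e-03,  6.09462124e-05]), 'effort': array([-2.26878648e-03, -5.31816351e+01, -3.52730978e+01,  7.06924126e-02,
        2.46304966e-02, -4.87463228e-05]), 'eef_pos': array([181.15081832, 519.05328188, 212.88508425]), 'eef_rot': array([-3.14047215e+00, -3.52961922e-05,  2.80581249e+00]), 'wrist_force': array([-0.06414219,  0.07410108,  0.4088929 ]), 'moment': array([0.00549806, 0.01541574, 0.0297562 ]), 'finger_force': 0.0, 'finger_gap': 93.9027500733606}
0.9960841836734694
[ -55.67094352 -617.54059999  998.94715709]
0.9960586734693877
[375.8929527  704.89859702 642.56231127]
```

View pics/scene1.png

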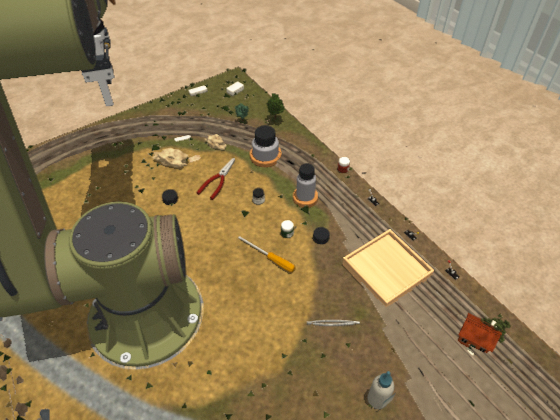

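View pics/side1.png

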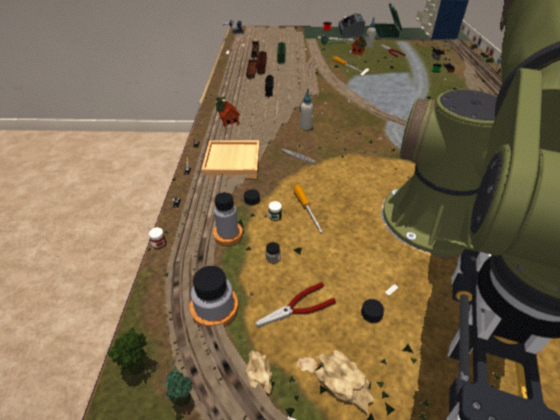

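The scene view has the wide jar at (265,145) with its cap at (265,134), the narrow taller jar at (306,183) and the tray at (388,266). The look-alikes are a small black-capped bottle (258,196) and loose black lids at (170,197) and (321,236). In the side view, the wide jar is at (212,290) with its cap at (210,283), and the narrow jar is at (226,215). The wide one has the largest cap, so it is the one that fits. I'll measure it and confirm in a crop.

```bash
python3 - <<'E'
from h import *
D={n:np.load(f"/tmp/{n}.npz") for n in("scene","side")}
def rep(n,box,zlo,zhi,l,dark=True):
    u0,v0,u1,v1=box; p=D[n]["p"][v0:v1,u0:u1];X=D[n]["X"][v0:v1,u0:u1]
    m=(X[...,2]>zlo)&(X[...,2]<zhi)
    if dark: m&=p.max(2)<70
    P=X[m]
    (cx,cy),r=cv2.minEnclosingCircle(P[:,:2].astype(np.float32))
    print(n,l,len(P),"circle",round(cx,1),round(cy,1),"r",round(r,1),"z",np.percentile(P[:,2],[2,50,98]).round(1))
    return P
rep("scene",(245,115,290,170),88,105,"wide cap top")
rep("side",(185,255,245,330),88,105,"wide cap top")
rep("scene",(290,155,325,210),108,130,"narrow top")
rep("side",(205,185,245,245),108,130,"narrow top")
rep("scene",(245,115,290,170),10,19,"wide socket",False)
for n,box in(("scene",(335,222,440,310)),("side",(195,135,270,185))):
    u0,v0,u1,v1=box;p=D[n]["p"][v0:v1,u0:u1];X=D[n]["X"][v0:v1,u0:u1]
    hsv=cv2.cvtColor(p,cv2.COLOR_BGR2HSV)
    for a,b in((28,36),(15,24)):
        m=(X[...,2]>a)&(X[...,2]<b)&(p.min(2)>60)&(hsv[...,2]>140)
        P=X[m]; print(n,len(P),cv2.minAreaRect(P[:,:2].astype(np.float32)),np.median(P[:,2]))
a=cv2.resize(D["scene"]["p"][105:215,235:335],None,fx=4,fy=4,interpolation=cv2.INTER_CUBIC)
b=cv2.resize(D["side"]["p"][180:330,175:285],(0,0),fx=440/150,fy=440/150,interpolation=cv2.INTER_CUBIC)
cv2.imwrite("pics/crop1.png",np.hstack([a,b[:440]]))
E
```

```text
scene wide cap top 243 circle 502.0 269.1 r 29.8 z [88.8 94.4 98.3]
side wide cap top 716 circle 503.8 272.0 r 29.5 z [89.  93.7 95.6]
scene narrow top 147 circle 498.6 70.3 r 20.2 z [109.5 115.7 119.5]
side narrow top 202 circle 501.8 74.2 r 20.2 z [108.4 115.5 117.6]
scene wide socket 502 circle 549.9 292.6 r 118.9 z [10.2 14.3 18.7]
scene 630 ((521.0193481445312, -224.41358947753906), (151.957275390625, 151.73208618164062), 0.2757861614227295) 31.683988532536013
scene 2892 ((526.635498046875, -211.1502227783203), (308.91253662109375, 169.7474365234375), 79.90038299560547) 20.07194757251307
side 304 ((521.5980224609375, -221.83697509765625), (149.7296905517578, 152.89144897460938), 0.46257296204566956) 30.84769332502271
side 1330 ((519.1812744140625, -226.6577606201172), (218.16636657714844, 160.1924591064453), 81.10907745361328) 19.675158306669474
```

View pics/crop1.png

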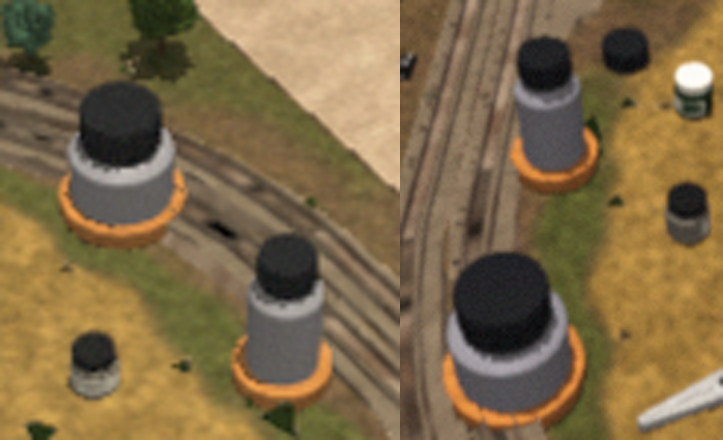

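The crop confirms it. The left-hand squat jar in the scene view (cap at 265,134) is wider and lower than the slim one at (306,183). Measured values:

| Item | Centre (x, y) mm | Size | Top height |
|---|---|---|---|
| Wide cap | (503, 270.5) | r ≈ 29 mm | 94 mm |
| Narrow jar | (500, 72) | r ≈ 20 mm | 116 mm |
| Tray | (521, -223) | 151 mm, axis-aligned | rim 31 mm |

All of these match the given sizes.

>>> jog_arm(rows=[2.0,-1.55,0,0,0,-0.1,0,2.0,-1.55,0,0,0,-0.1,0,2.0,-1.55,0,0,0,-0.1,0,2.0,-1.55,0,0,0,-0.1,0,2.0,-1.55,0,0,0,-0.1,0,2.0,-1.55,0,0,0,-0.1,0,2.0,-1.55,0,0,0,-0.1,0,2.0,-1.55,0,0,0,-0.1,0,2.0,-1.55,0,0,0,-0.1,0,2.0,-1.55,0,0,0,-0.1,0,2.0,-1.55,0,0,0,-0.1,0,2.0,-1.55,0,0,0,-0.1,0,2.0,-1.55,0,0,0,-0.1,0,2.0,-1.55,0,0,0,-0.1,0,2.0,-1.55,0,0,0,-0.1,0,2.0,-1.55,0,0,0,-0.1,0,0,0,0,0,0,0,0,0,0,0,0,0,0,0,0,0,0,0,0,0,0,0,0,0,0,0,0,0], newtons=40)

```text
clock: 1.77
eef_pos: [500.5, 271.9, 213.4]
eef_rot: [-3.141, 0.0, 1.208]
wrist_force: [0.3, 0.3, 1.1]
finger_gap: 93.7
finger_force: 0.0
```

>>> jog_arm(rows=[0.25,-0.1,-2,0,0,0,0,0,0,-2,0,0,0,0,0,0,-2,0,0,0,0,0,0,-2,0,0,0,0,0,0,-2,0,0,0,0,0,0,-1,0,0,0,0,0,0,-1,0,0,0,0,0,0,-1,0,0,0,0,0,0,-0.8,0,0,0,0,0,0,0,0,0,0,0,0,0,0,0,0,0,0,0,0,0,0,0,0,0])

```text
clock: 2.77
eef_pos: [504.1, 270.5, 76.1]
eef_rot: [3.141, -0.001, 1.206]
wrist_force: [-0.2, 0.4, 0.6]
finger_gap: 93.7
finger_force: 0.0
```

```bash
python3 - <<'E'
from h import *
p,_=manip.camera("wrist"); q,_,X=cloud("side")
print(manip.read_state()["wrist_force"])
cv2.imwrite("pics/w2.png",np.hstack([p[60:360,80:480],cv2.resize(q[220:345,150:300],(360,300))]))
E
```

```text
[ 0.26619969  0.67353269 -0.24954681]
```

View pics/w2.png

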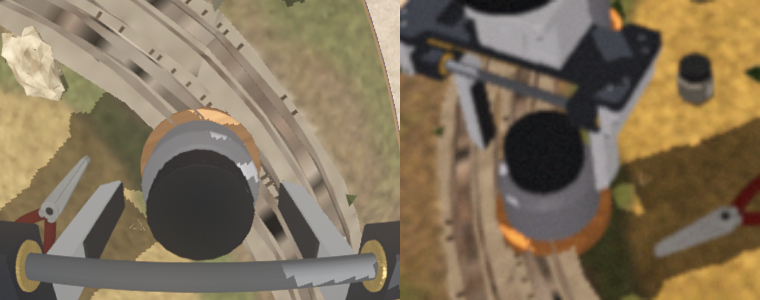

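The fingers (wrist crop x≈123 and 280) straddle the cap, which is centred at x≈200. Now I'll close.

>>> jog_arm(rows=[0,0,0,0,0,0,0.3,0,0,0,0,0,0,0.6,0,0,0,0,0,0,1,0,0,0,0,0,0,1,0,0,0,0,0,0,1,0,0,0,0,0,0,1,0,0,0,0,0,0,1,0,0,0,0,0,0,1,0,0,0,0,0,0,1,0,0,0,0,0,0,1], newtons=40)

```text
clock: 3.7
eef_pos: [503.7, 270.3, 75.5]
eef_rot: [-3.141, 0.0, 1.206]
wrist_force: [-0.5, 0.1, 0.3]
finger_gap: 57.9
finger_force: 40.0
```

>>> jog_arm(rows=[0,0,0,0,0,0.07,1,0,0,0,0,0,0.07,1,0,0,0,0,0,0.07,1,0,0,0,0,0,0.07,1,0,0,0,0,0,0.07,1,0,0,0,0,0,0.07,1,0,0,0,0,0,0.07,1,0,0,0,0,0,0.07,1,0,0,0,0,0,0.07,1,0,0,0,0,0,0.07,1,0,0,0,0,0,0.07,1,0,0,0,0,0,0.07,1,0,0,0,0,0,0.07,1,0,0,0,0,0,0.07,1,0,0,0,0,0,0.07,1,0,0,0,0,0,0,1])

```text
clock: 5.03
eef_pos: [503.8, 270.2, 75.4]
eef_rot: [3.141, 0.0, 2.259]
wrist_force: [-0.6, 0.9, -0.3]
finger_gap: 58.3
finger_force: 40.0
```

```bash
python3 -c "
from h import *
s=manip.read_state();print(s['eef_rot'],s['wrist_force'],s['moment'],s['finger_force'])"
```

```text
[3.14143153e+00 9.40597542e-05 2.25906066e+00] [-0.62153365  0.85340675 -0.33765602] [-0.03233554  0.02216318  0.07837096] 39.9993988752
```

>>> jog_arm(rows=[0,0,0,0,0,0.07,1,0,0,0,0,0,0.07,1,0,0,0,0,0,0.07,1,0,0,0,0,0,0.07,1,0,0,0,0,0,0.07,1,0,0,0,0,0,0.07,1,0,0,0,0,0,0.07,1])

```text
clock: 5.62
eef_pos: [503.9, 270.3, 75.5]
eef_rot: [3.141, 0.0, 2.746]
wrist_force: [0.1, 0.6, 1.7]
finger_gap: 57.8
finger_force: 40.0
```

```bash
python3 -c "
from h import *
s=manip.read_state();print(s['eef_rot'],s['wrist_force'],s['moment'],s['finger_gap'])"
```

```text
[3.14143414e+00 2.17252445e-04 2.74644007e+00] [0.06532078 0.58795555 1.73518934] [-0.02169758 -0.05634642 -0.06898211] 57.816278167324775
```

>>> jog_arm(rows=[0,0,0,0,0,0.07,1,0,0,0,0,0,0.07,1,0,0,0,0,0,0.07,1,0,0,0,0,0,0.07,1,0,0,0,0,0,0.07,1,0,0,0,0,0,0.07,1,0,0,0,0,0,0.07,1,0,0,0,0,0,0.07,1])

```text
clock: 6.28
eef_pos: [504.2, 270.4, 76.1]
eef_rot: [3.141, 0.001, -2.977]
wrist_force: [-0.1, -0.1, 4.3]
finger_gap: 58.2
finger_force: 40.0
```

```bash
python3 -c "
from h import *
s=manip.read_state();print(s['eef_rot'],s['wrist_force'],s['moment'],s['finger_gap'],s['joints'])"
```

```text
[ 3.14126890e+00  1.38363619e-03 -2.97667174e+00] [-0.11442873 -0.11610119  4.27572592] [-0.00231487  0.07233297 -0.0353057 ] 58.165423989421534 [ 4.28338546e-01  4.94270443e-01  1.59135301e+00 -5.48374564e-05
  1.05454899e+00 -1.30735189e+00]
```

After 120° of turning, the tool feels about 4 N upward: the seal is pushing the freed cap. Next I'll hold briefly and start the lift.

>>> jog_arm(rows=[0,0,0,0,0,0,1,0,0,0,0,0,0,1,0,0,0.2,0,0,0,1,0,0,0.3,0,0,0,1,0,0,0.3,0,0,0,1])

```text
clock: 6.7
eef_pos: [503.4, 270.1, 83.3]
eef_rot: [-3.141, -0.001, -2.979]
wrist_force: [0.1, -0.7, -1.0]
finger_gap: 57.5
finger_force: 40.0
```

>>> jog_arm(rows=[0,0,1.5,0,0,0,1,0,0,2,0,0,0,1,0,0,2,0,0,0,1,0,0,2,0,0,0,1,0,0,2,0,0,0,1,0,0,1.5,0,0,0,1,0,0,0.7,0,0,0,1,0,0,0,0,0,0,1])

```text
clock: 7.37
eef_pos: [504.0, 270.4, 201.7]
eef_rot: [3.141, 0.002, -2.978]
wrist_force: [-0.0, -0.6, -2.0]
finger_gap: 58.3
finger_force: 40.0
```

>>> jog_arm(rows=[0,-1,0,0,0,-0.05,1,0.1,-2,0,0,0,-0.05,1,0.1,-2.7,0,0,0,-0.05,1,0.1,-2.7,0,0,0,-0.05,1,0.1,-2.7,0,0,0,-0.05,1,0.1,-2.7,0,0,0,-0.05,1,0.1,-2.7,0,0,0,-0.05,1,0.1,-2.7,0,0,0,-0.05,1,0.1,-2.7,0,0,0,-0.05,1,0.1,-2.7,0,0,0,-0.05,1,0.1,-2.7,0,0,0,-0.05,1,0.1,-2.7,0,0,0,-0.05,1,0.1,-2.7,0,0,0,-0.05,1,0.1,-2.7,0,0,0,-0.05,1,0.1,-2.7,0,0,0,-0.05,1,0.1,-2.7,0,0,0,-0.05,1,0.1,-2.7,0,0,0,-0.05,1,0.1,-2.7,0,0,0,-0.05,1,0.1,-2,0,0,0,0,1,0,-1,0,0,0,0,1])

```text
clock: 9.03
eef_pos: [521.1, -223.6, 198.9]
eef_rot: [-3.141, -0.002, 2.404]
wrist_force: [0.4, -0.1, -1.1]
finger_gap: 58.1
finger_force: 40.0
```

```bash
python3 - <<'E'
from h import *
s=manip.read_state();print(s['eef_pos'],s['wrist_force'],s['finger_gap'])
p,_,X=cloud("scene"); q,_,Y=cloud("side")
cv2.imwrite("pics/t3.png",np.hstack([cv2.resize(p[160:310,310:460],(400,400)),cv2.resize(q[90:190,180:280],(400,400))]))
E
```

```text
[ 521.0974357  -223.63816545  198.85215821] [ 0.38517599 -0.12311369 -1.13791038] 58.07249166650759
```

View pics/t3.png

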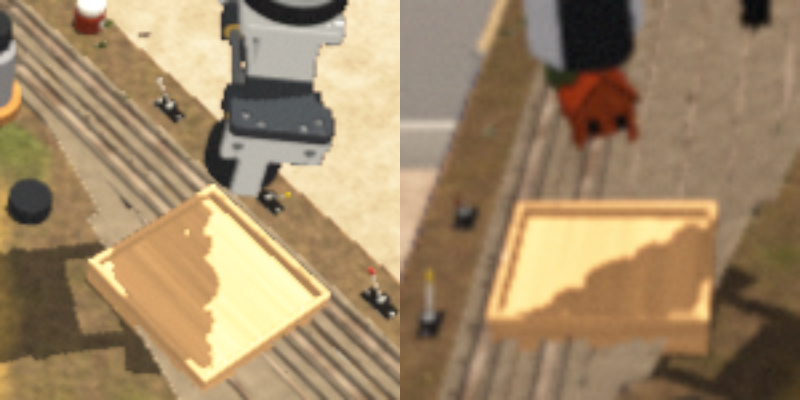

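The cap is held (gap 58 mm) above the tray centre; I'll lower it.

>>> jog_arm(rows=[0,0,-1,0,0,0,1,0,0,-2,0,0,0,1,0,0,-2,0,0,0,1,0,0,-2,0,0,0,1,0,0,-2,0,0,0,1,0,0,-2,0,0,0,1,0,0,-2,0,0,0,1,0,0,-1.5,0,0,0,1,0,0,-0.8,0,0,0,1,0,0,-0.4,0,0,0,1,0,0,-0.2,0,0,0,1,0,0,-0.2,0,0,0,1,0,0,0,0,0,0,1,0,0,0,0,0,0,1])

```text
clock: 10.3
eef_pos: [522.0, -221.8, 40.1]
eef_rot: [3.141, 0.001, 2.406]
wrist_force: [-0.1, -0.4, -0.4]
finger_gap: 58.0
finger_force: 40.0
```

>>> jog_arm(rows=[0,0,-0.1,0,0,0,1,0,0,-0.1,0,0,0,1,0,0,-0.1,0,0,0,1,0,0,-0.1,0,0,0,1,0,0,-0.1,0,0,0,1,0,0,-0.1,0,0,0,1,0,0,0,0,0,0,1,0,0,0,0,0,0,1])

```text
clock: 10.97
eef_pos: [521.7, -221.7, 33.4]
eef_rot: [-3.142, -0.0, 2.406]
wrist_force: [-0.3, -0.3, -1.1]
finger_gap: 58.0
finger_force: 40.0
```

>>> jog_arm(rows=[0,0,-0.05,0,0,0,1,0,0,-0.05,0,0,0,1,0,0,-0.05,0,0,0,1,0,0,0,0,0,0,1])

```text
clock: 11.3
eef_pos: [521.7, -221.7, 31.8]
eef_rot: [-3.142, -0.0, 2.406]
wrist_force: [-0.6, 0.1, -1.4]
finger_gap: 57.7
finger_force: 40.0
```

>>> jog_arm(rows=[0,0,-0.05,0,0,0,1,0,0,-0.05,0,0,0,1,0,0,0,0,0,0,1])

```text
clock: 11.55
eef_pos: [521.8, -221.8, 31.4]
eef_rot: [-3.142, 0.0, 2.406]
wrist_force: [-1.8, 1.7, 3.9]
finger_gap: 58.4
finger_force: 40.0
```

Contact at about 4 N, so I'll release gently and rise.

>>> jog_arm(rows=[0,0,0,0,0,0,0.36,0,0,0,0,0,0,0.33,0,0,0,0,0,0,0.28,0,0,0,0,0,0,0.22,0,0,0,0,0,0,0.16,0,0,0,0,0,0,0.16,0,0,0,0,0,0,0.16,0,0,0.5,0,0,0,0.16,0,0,1,0,0,0,0.16,0,0,2,0,0,0,0.16,0,0,2,0,0,0,0.16,0,0,2.5,0,0,0,0.16,0,0,2.5,0,0,0,0.16,0,0,2.5,0,0,0,0.16,0,0,2.5,0,0,0,0.16,0,0,0,0,0,0,0.16,0,0,0,0,0,0,0.16])

```text
clock: 12.97
eef_pos: [522.1, -221.9, 187.9]
eef_rot: [3.141, 0.003, 2.406]
wrist_force: [-0.3, 0.5, -1.0]
finger_gap: 79.0
finger_force: 0.0
```

```bash
python3 - <<'E'
from h import *
s=manip.read_state();print(s['eef_pos'],s['wrist_force'],s['finger_gap'])
p,_,X=cloud("scene"); q,_,Y=cloud("side")
for P,Z in((p,X),(q,Y)):
    m=(abs(Z[...,0]-521)<65)&(abs(Z[...,1]+223)<65)&(Z[...,2]>44)&(Z[...,2]<56)&(P.max(2)<75)
    A=Z[m]
    if len(A)>9: print(len(A),cv2.minEnclosingCircle(A[:,:2].astype(np.float32)),np.median(A[:,2]))
cv2.imwrite("pics/t4.png",np.hstack([cv2.resize(p[160:310,310:460],(400,400)),cv2.resize(q[90:190,180:280],(400,400))]))
E
```

```text
[ 522.13324996 -221.90432036  187.88333503] [-0.28712665  0.53681789 -0.98606116] 79.04608765825637
396 ((520.8101196289062, -221.96615600585938), 29.89166259765625) 50.235099968426994
184 ((522.31201171875, -217.10183715820312), 28.42684555053711) 49.179554454790605
```

View pics/t4.png

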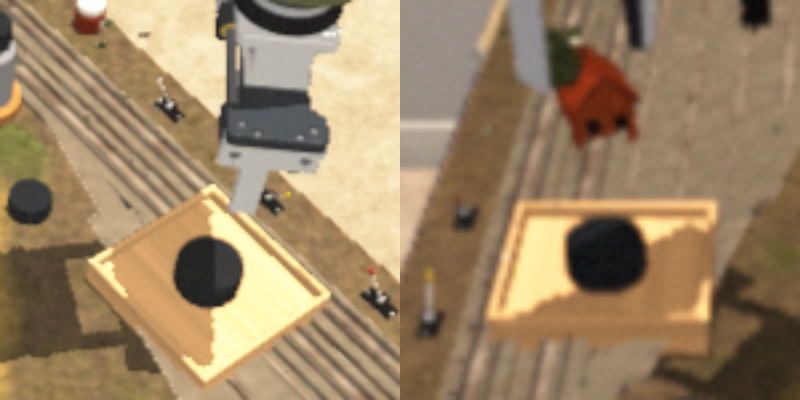

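The cap lies flat at the tray's centre (crop pixel 208,272), with its top at 50 mm as expected, and the gripper is clear.

```bash
python3 -c "
from cell import manip
print(manip.sign_off())"
```

```text
the job is handed in; nothing more can be done
None
```

I unscrewed the wide jar's cap about 120°, lifted it off and set it upright within a few mm of the tray's centre, then released it. I handed the job in at about 13 s without going near the narrow jar; sign-off returned no verdict.

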